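# Clear up after cooking: cutlery, spices and fruit each to its own place

### The job

Clear the front of the worktop after cooking by sorting the five things left there into the places where they belong: the big spoon flat in the long cutlery tray, the teaspoon flat in the short one, the two loose spice jars upright in the two free bays of the spice rack, one to a bay, and the lemon in the fruit bowl. Any order will do; set things down, do not drop or throw them, and leave the squat food tin standing among them where it is.

Things in the scene. Friction and masses are not known exactly. Their poses are not given: they have to be found in the camera images.
- spoon: The big metal spoon (tablespoon), 191 x 38 x 13 mm, lying flat on the worktop. Origin: centre of its length, on its underside. x runs along its length, z up. It can be gripped across its width at the origin, where it is solid to the touch 29 mm wide (as if the straight outline from bowl to handle end were filled); 0.06 kg.
- teaspoon: The small metal spoon, 132 x 26 x 9 mm, lying flat on the worktop. Origin: centre of its length, on its underside. x runs along its length, z up. It can be gripped across its width at the origin, where it is solid to the touch 21 mm wide (filled in the same way); 0.03 kg.
- jar_a: A loose spice jar: glass cylinder 41 mm across and 105 mm tall with a dark brown screw cap (top 20 mm, same width), standing on the worktop. Origin: centre of its underside, z up. 0.11 kg. Same kind as jar_b; the two are interchangeable.
- jar_b: The second loose spice jar, same shape and size as jar_a (41 mm across, 105 mm tall). Origin: centre of its underside, z up.
- lemon: A lemon, 77 x 51 x 52 mm, lying on the worktop. Origin: under its middle, on the surface it lies on at the start; x along its length, z up at the start. Grip it across its 51 mm width (its y) at about 26 mm height. 0.1 kg.
- long_tray: The longer of the two open bamboo cutlery trays, fixed: outside 98 x 240 x 40 mm (x, y, z), walls and floor 6 mm thick, so the inside is 86 x 228 mm and 34 mm deep. Origin: centre of its underside, on the worktop; y along its length, z up.
- short_tray: The shorter open bamboo cutlery tray, fixed: outside 98 x 172 x 40 mm (x, y, z), walls and floor 6 mm thick, so the inside is 86 x 160 mm and 34 mm deep (the big spoon cannot lie flat in it). Origin: centre of its underside; y along its length, z up.
- rack: Wooden spice rack, fixed, 70 x 192 x 50 mm (x, y, z): three bays in a row, 58 x 56 mm (x, y) inside, centred at y = +62, 0 and -62 mm of the rack; bay floor 8 mm above the worktop; dividers 44, ends and back (+x) 50 mm high, front rail (-x) up to 44 mm. The bay at y = +62 mm holds a jar already (same size, fixed); the other two are free. Origin: centre of the underside.
- bowl: White fruit bowl, fixed, round: 144 mm across the rim, 50 mm high, 96 mm across at the foot, wall 4 mm, flat inner floor 5 mm above the worktop. Origin: centre of its underside.
- tin: Bystander, not to be moved: a squat food tin, 75 mm across and 58 mm high, standing among the things. Origin: centre of its underside.

How it is judged:
At the end, for the whole second after the job is handed in: Big spoon flat on the long tray's floor, teaspoon flat on the short tray's floor (level within 0.15 rad, middle within 35 mm of the tray's middle along it); both jars upright (0.1 rad) on the floor of the two free bays, one in each, within 16 mm of its centre; lemon resting in the bowl; all at rest (x of spoon in the frame of long_tray between -0.04 and 0.04 m and y of spoon in the frame of long_tray between -0.035 and 0.035 m and z of spoon in the frame of long_tray between 0 and 0.022 m and angle between each of spoon, teaspoon's own z axis and vertical below 0.15 rad and x of teaspoon in the frame of short_tray between -0.04 and 0.04 m and y of teaspoon in the frame of short_tray between -0.035 and 0.035 m and z of teaspoon in the frame of short_tray between 0 and 0.022 m and (((x of jar_a in the frame of rack between -0.016 and 0.016 m and y of jar_a in the frame of rack between -0.016 and 0.016 m and z of jar_a in the frame of rack between 0 and 0.016 m and angle between jar_a's own z axis and vertical below 0.1 rad) and (x of jar_b in the frame of rack between -0.016 and 0.016 m and y of jar_b in the frame of rack between -0.078 and -0.046 m and z of jar_b in the frame of rack between 0 and 0.016 m and angle between jar_b's own z axis and vertical below 0.1 rad)) or ((x of jar_a in the frame of rack between -0.016 and 0.016 m and y of jar_a in the frame of rack between -0.078 and -0.046 m and z of jar_a in the frame of rack between 0 and 0.016 m and angle between jar_a's own z axis and vertical below 0.1 rad) and (x of jar_b in the frame of rack between -0.016 and 0.016 m and y of jar_b in the frame of rack between -0.016 and 0.016 m and z of jar_b in the frame of rack between 0 and 0.016 m and angle between jar_b's own z axis and vertical below 0.1 rad))) and horizontal distance between lemon and bowl below 0.07 m and height (world z) of lemon below 0.07 m and contact force between lemon and bowl above 0.05 N and linear speed of each of spoon, teaspoon, jar_a, jar_b, lemon below 0.03 m/s); the robot touches nothing.
It fails at once if one of the five things is dropped or thrown (it moves faster than 0.9 m/s with no finger on it, as after a fall of more than 40 mm) ((linear speed of spoon above 0.9 m/s and contact force between spoon and the fingers below 0.01 N) or (linear speed of teaspoon above 0.9 m/s and contact force between teaspoon and the fingers below 0.01 N) or (linear speed of jar_a above 0.9 m/s and contact force between jar_a and the fingers below 0.01 N) or (linear speed of jar_b above 0.9 m/s and contact force between jar_b and the fingers below 0.01 N) or (linear speed of lemon above 0.9 m/s and contact force between lemon and the fingers below 0.01 N)).
It fails at once if the food tin is pushed more than 30 mm from its place or tipped over (distance of tin from where it was at the start of the episode above 0.03 m or angle between tin's own z axis and vertical above 0.5 rad).
It also fails if it takes over 138 s, if anything falls off the work surface, if the arm or the gripper's body presses on something with over 40 N, if the wrist force passes 120 N, or if a joint passes its speed limit or range.

### The arm

A 6-joint arm with a two-finger parallel gripper is mounted at the origin on a cart in front of the work surface, level with it; the furniture and walls round the work are solid. World frame = base frame: x ahead of the robot, y to its left, z up, the work surface at z = 0. Lengths are in m, angles in rad, forces in N, time in s.
With the tool pointing down it reaches from about 0.35 to 0.775 m from the base axis. Payload 7.3 kg.
Tool frame: the origin (TCP) lies at the centre of the arm's flange, where the gripper is bolted on; the fingertips stand 178 mm ahead of it and the grasp point (between the pads) lies 159 mm ahead of it (tip_extent is the distance from the TCP to the fingertips, in m); z points along the fingers, y is the line along which they close (so a half turn about z gives the same grasp; the last joint's range is limited). The gripper opens to 92 mm and grips with 3 to 60 N. Pads are 19 mm wide; open, the fingers measure 130 mm over their backs; the gripper's body (75 mm by 190 mm) begins 47 mm behind the grasp point.
Start: joints at [-1.359, 0.342, 1.524, -0, 1.275, -0.146], TCP at [0.184, -0.492, 0.405] pointing down, gripper open.
Joint ranges: [-2.53, 2.53], [-0.77, 2.02], [0.04, 2.7], [-1, 4.14], [0.28, 2.66], [-3.11, 3.11]. Speed limits (rad/s): [2.57, 2.57, 3.14, 3.14, 3.14, 3.14].

### API

Orientations are given as [roll, pitch, yaw] about the fixed x, y, z axes, in that order (R = Rz(yaw) Ry(pitch) Rx(roll)).
In Python, from cell import * gives the robot as it stands.
- The arm moves only by the tool arm_command, never from a script. Its arguments are lists of equal length, an entry for each row: "xyz": the shift along the world's x, y, z in mm, a list of three; "spin": the turn about the world's z in degrees. In form: {"xyz": [[tx, ty, tz], ...], "spin": [spin, ...]}. A call has 1 to 20 rows; each row shifts and turns the commanded pose from where the row before left it; what a row does not reach is not made up. A row lasts 1/10 s, in which the tool goes at most 50 mm and 8.59 degrees, less where a joint would pass 70% of its speed; a pose out of reach is approached as far as the arm can. A call with a gripper value outside its range is refused whole. "jaw" is the opening, from -1 (shut) to 1 (fully open), set as the call begins (left out, the last holds). The fingers move at their own pace and stop on an object; "squeeze" is the grip in N (left out, the last holds). Time passes only in rows, so rows that do not move let the fingers close. It gives the time, the measured TCP pose, the force, the opening and the grip force at its end, in the units of the state.
- observe(): the state, without advancing time (a new reading comes with each control period).
- read_camera(name): name is "scene" or "top" or "wrist"; returns a dict with "img" (480x640x3 uint8, red, green, blue), "depth" (480x640 float32, m along the optical axis (not along the pixel's ray), 0 where there is no reading), "fx", "fy", "cx", "cy" (pixels), "dist_coeffs" ([k1, k2, p1, p2, k3] as OpenCV has them; the pictures are not rectified), "world_from_camera" (4x4, takes a point from camera to world coordinates). Camera axes: x right, y up, looking along -z (the intrinsics and any distortion apply to the point x, -y, -z); pixel columns grow to the right and rows downward; lengths in m; the calibration is good to about 2 mm. A picture is of the moment at which its call begins.
- hand_in(): hands the job in; it is judged then, once.
The state is a dict: "time": time; "qpos": joint angles; "qvel": joint speeds; "joint_efforts": joint torques, N m; "tool_pos": TCP position; "tool_rot": TCP orientation; "contact_force": force on the tool from outside, world axes, zero at the start; "torque": the same for the moment, N m; "opening": finger opening in m; "grip_force": force on a finger pad.
Only numpy, scipy, OpenCV 4.12 (cv2) and the standard library are available. Lean on these libraries where they do the work, as an engineer would, in place of code of your own. Each camera call takes 0.05 s, during which the arm holds its last target. There are 200 camera calls.

## Working session

There is one attempt and no reset: what is moved stays moved. The work goes in short steps, Python scripts to look and compute and a tool call to move; the robot and the scene stay as the last step left them, time stands still between calls to the robot, and variables do not carry over. Pictures are saved under pics/ and viewed, at most 14 in all, crops included, and the job is handed in when it is done.

Besides the shell and the picture viewer there is one more tool, called in YAML: its name, and indented under it one key for each argument. arm_command: Moves the arm, as the interface text tells. Its arguments: {"type":"object","properties":{"xyz":{"type":"array","items":{"type":"array","items":{"type":"number"}}},"spin":{"type":"array","items":{"type":"number"}},"jaw":{"type":"number"},"squeeze":{"type":"number"}},"required":["xyz","spin"]}

```bash
mkdir -p pics
cat > h.py <<'E'
from cell import *
import numpy as np, cv2
def shot(n,f):
    c=read_camera(n); cv2.imwrite('pics/'+f+'.png',c['img'][:,:,::-1]); np.savez('pics/'+f,**c); return c
def cloud(c):
    v,u=np.mgrid[0:480,0:640]
    K=np.array([[c['fx'],0,c['cx']],[0,c['fy'],c['cy']],[0,0,1]])
    p=cv2.undistortPoints(np.stack([u,v],-1).reshape(-1,1,2).astype(float),K,np.array(c['dist_coeffs'])).reshape(480,640,2)
    d=c['depth']; P=np.stack([p[...,0]*d,-p[...,1]*d,-d,np.ones_like(d)],-1)
    W=(P@np.array(c['world_from_camera']).T)[...,:3]; W[d==0]=np.nan
    return W
E
python3 - <<'E'
from h import *
c=shot('top','top0'); shot('scene','sc0'); print(c['world_from_camera'],c['dist_coeffs'])
s=observe(); print(s['tool_pos'],s['tool_rot'],s['opening'],s['time'])
E
```

```text
[[ 3.32015372e-03  9.96568174e-01 -8.27094371e-02  3.91049531e-01]
 [-9.99945054e-01  4.13101230e-03  9.63450029e-03 -1.40664852e-03]
 [ 9.94311007e-03  8.26729046e-02  9.96527132e-01  1.51678807e+00]
 [ 0.00000000e+00  0.00000000e+00  0.00000000e+00  1.00000000e+00]] [0.03414821 0.         0.         0.         0.        ]
[ 0.18385264 -0.49163167  0.40411383] [-3.14020956e+00 -1.89383118e-04  3.57814958e-01] 0.09191870332081875 0.1
```

View pics/top0.png

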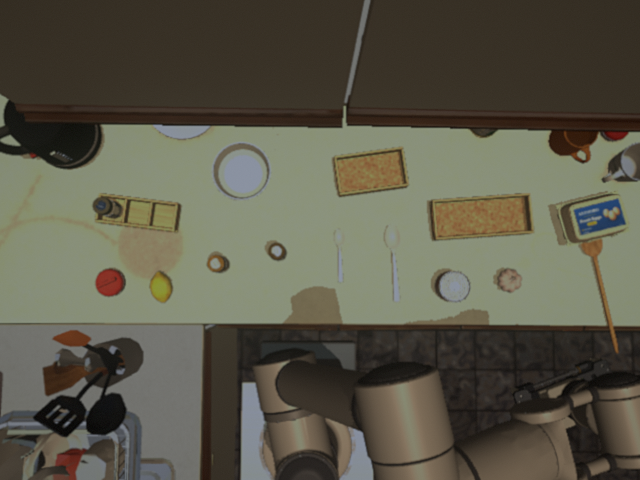

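View pics/sc0.png

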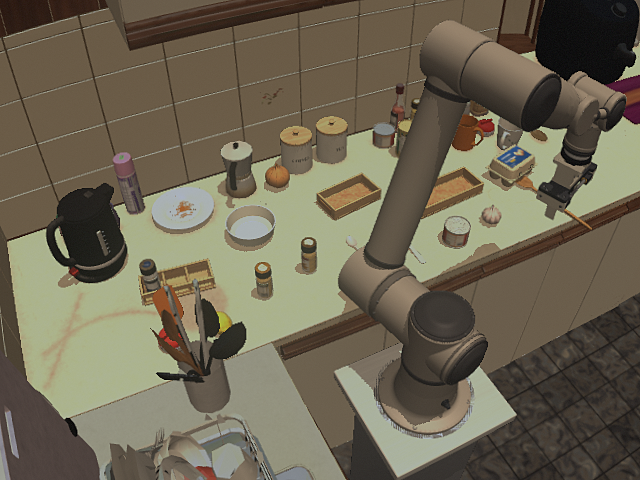

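The top view shows the bowl (241,172), rack (137,212), lemon (161,287), jars (217,263) and (277,251), teaspoon (340,255), spoon (393,262), tin (453,286), short tray (370,171) and long tray (480,216). A wall cabinet fills everything above row 125.

```bash
cat > m.py <<'E'
from h import *
def seg(W,img,box,zlo,zhi,col=None):
    u0,u1,v0,v1=box; m=np.zeros(W.shape[:2],bool); m[v0:v1,u0:u1]=1
    m&=(W[...,2]>zlo)&(W[...,2]<zhi)
    if col is not None: m&=col(img.astype(int))
    return W[m]
def rect(P):
    r=cv2.minAreaRect((P[:,:2]*1000).astype(np.float32)); return np.round(r[0],1),np.round(r[1],1),round(r[2],1),len(P),'z',np.round(np.percentile(P[:,2]*1000,[5,50,98]),1)
E
python3 - <<'E'
from m import *
c=dict(np.load('pics/top0.npz')); W=cloud(c); I=c['img']
for n,u,v in [('table',300,220),('table2',180,250),('table3',420,250),('cab',200,60),('cabfront',300,122),('cab',500,110)]: print(n,np.round(W[v,u],3))
B=dict(rack=(85,188,185,240,.03,.07),rackjar=(85,188,185,240,.085,.13),lemon=(146,177,265,308,.012,.07),jarA=(203,233,248,276,.095,.13),jarB=(263,290,236,262,.095,.13),tin=(430,475,265,305,.048,.08),short=(325,415,140,202,.033,.06),long=(422,540,188,246,.033,.06),bowl=(208,275,138,202,.043,.07))
for n,b in B.items(): print(n,*rect(seg(W,I,b[:4],*b[4:])))
for n,(u0,u1,v0,v1) in dict(tea=(328,352,222,288),spoon=(378,408,220,308)).items():
    s=I[v0:v1,u0:u1].astype(int); sat=s.max(2)-s.min(2)
    bg=np.median(sat); m=sat<bg*0.6
    print(n,bg,m.sum()); P=W[v0:v1,u0:u1][m]; print(rect(P))
    pc=P[:,:2]-P[:,:2].mean(0); w,V=np.linalg.eigh(pc.T@pc); a=V[:,1]; t=pc@a; print('axis deg',np.degrees(np.arctan2(a[1],a[0])), 'mid',P[:,:2].mean(0)+a*(t.max()+t.min())/2, t.max()-t.min())
E
```

```text
table [ 0.544  0.019 -0.004]
table2 [ 0.468  0.316 -0.002]
table3 [ 0.47  -0.279 -0.001]
cab [0.623 0.113 0.888]
cabfront [0.611 0.011 0.684]
cab [ 0.621 -0.257  0.715]
rack [558.4 413.5] [193.2  71.1] 83.1 829 z [31.8 42.2 64.2]
rackjar [565.1 474.5] [40.5 39.2] 71.9 297 z [ 94.7 111.3 118.7]
lemon [377.4 355. ] [59.8 61.9] 57.2 517 z [27.4 42.  54. ]
jarA [433.  211.2] [37.1 40.5] 1.0 245 z [ 99.5 104.1 110.5]
jarB [462.1  71.7] [39.1 38.2] 26.8 240 z [ 99.2 103.9 109.6]
tin [ 382.9 -349.1] [73.6 73.8] 41.9 787 z [49.9 55.2 61. ]
short [ 663.4 -154.1] [ 99.1 174.1] 8.2 540 z [33.9 39.  45.6]
long [ 552.6 -425.1] [ 98.5 243.3] 4.3 708 z [34.4 39.5 46.5]
bowl [658.9 162.3] [140.8 141.3] 1.0 375 z [43.9 48.4 55.3]
tea 23.0 104
(array([450.9, -76.6]), array([121.5,   9.9]), 5.8, 104, 'z', array([nan, nan, nan]))
axis deg nan mid [nan nan] nan
spoon 23.0 170
(array([ 437.8, -213.4]), array([187.8,  16. ]), 3.4, 170, 'z', array([-2.9,  4.8, 15.6]))
axis deg -176.41512127576425 mid [ 0.43771911 -0.21261117] 0.18780655597007562
```

```bash
cat >> m.py <<'E'
def plane(c,uv,z):
    K=np.array([[c['fx'],0,c['cx']],[0,c['fy'],c['cy']],[0,0,1]])
    p=cv2.undistortPoints(np.asarray(uv,float).reshape(-1,1,2),K,np.array(c['dist_coeffs']))[:,0]
    T=np.array(c['world_from_camera']); d=np.c_[p[:,0],-p[:,1],-np.ones(len(p))]@T[:3,:3].T
    return T[:3,3]+d*((z-T[2,3])/d[:,2])[:,None]
def axis(P):
    P=P[:,:2]; pc=P-P.mean(0); V=np.linalg.eigh(pc.T@pc)[1]; a=V[:,1]*np.sign(V[0,1]); t=pc@a; n=pc@V[:,0]
    return 'mean',np.round(P.mean(0)*1000,1),'mid',np.round((P.mean(0)+a*(t.max()+t.min())/2)*1000,1),'deg',round(np.degrees(np.arctan2(a[1],a[0])),1),'L',round(1000*np.ptp(t),1),'W',round(1000*np.ptp(n),1)
E
python3 - <<'E'
from m import *
c=dict(np.load('pics/top0.npz')); I=c['img'].astype(int)
sat=I.max(2)-I.min(2)
def sel(m,b):
    k=np.zeros_like(m);k[b[2]:b[3],b[0]:b[1]]=m[b[2]:b[3],b[0]:b[1]]; k=k.astype(np.uint8)
    n,l,s,_=cv2.connectedComponentsWithStats(k); i=1+np.argmax(s[1:,4]); v,u=np.where(l==i); return np.c_[u,v]
print('lemon',axis(plane(c,sel((sat>70)&(I[...,0]>90),(140,180,262,310)),.026)))
hsv=cv2.cvtColor(c['img'],cv2.COLOR_RGB2HSV).astype(int)
for n,b,z in (('tea',(326,354,220,290),.004),('spoon',(376,412,216,310),.006)):
    for f in (.6,.75):
        s=hsv[...,1]; bg=np.median(s[b[2]:b[3],b[0]:b[1]]); print(n,f,axis(plane(c,sel(s<bg*f,b),z)))
c2=np.hstack([cv2.resize(c['img'][220:310,b:b+70],None,fx=5,fy=5,interpolation=cv2.INTER_CUBIC) for b in (135,)]+[cv2.resize(c['img'][220:310,325:415],None,fx=5,fy=5,interpolation=cv2.INTER_CUBIC)])
cv2.imwrite('pics/crop.png',c2[:,:,::-1])
E
```

```text
lemon ('mean', array([376.1, 356.1]), 'mid', array([377.5, 356.5]), 'deg', np.float64(16.3), 'L', np.float64(71.4), 'W', np.float64(45.0))
tea 0.6 ('mean', array([430.4, -79.2]), 'mid', array([432.2, -79.2]), 'deg', np.float64(1.7), 'L', np.float64(83.9), 'W', np.float64(10.7))
tea 0.75 ('mean', array([431.5, -79.5]), 'mid', array([433.4, -79.4]), 'deg', np.float64(1.6), 'L', np.float64(86.5), 'W', np.float64(10.8))
spoon 0.6 ('mean', array([ 402.3, -215.2]), 'mid', array([ 405.6, -215. ]), 'deg', np.float64(2.9), 'L', np.float64(123.2), 'W', np.float64(15.6))
spoon 0.75 ('mean', array([ 401.2, -215.4]), 'mid', array([ 407.1, -215.1]), 'deg', np.float64(3.1), 'L', np.float64(130.8), 'W', np.float64(16.0))
```

View pics/crop.png

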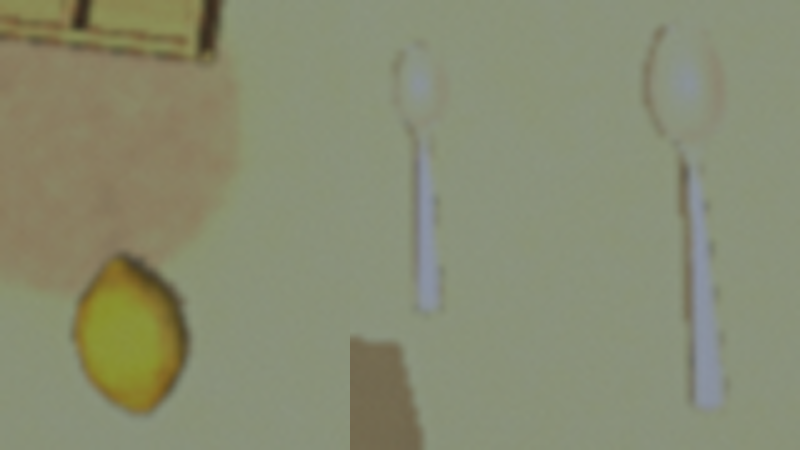

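arm_command:
  xyz:
    - [40,50,0]
    - [40,50,0]
    - [40,40,0]
    - [40,40,0]
    - [30,30,0]
    - [30,30,0]
    - [20,20,0]
    - [10,10,0]
    - [0,10,0]
    - [0,0,0]
  spin: [-4,-4,-4,-4,-1,0,0,0,0,0]
  jaw: 0.0
  squeeze: 20

```text
time: 1.1
tool_pos: [0.4066, -0.2425, 0.4045]
tool_rot: [-3.141, 0.001, 0.062]
contact_force: [-0.2, -0.5, 0.6]
opening: 0.0458
grip_force: 0.0
```

The crop shows the lemon tilted about 16° from x. The teaspoon runs from its tip at pixel (338,228) to its handle end at (341,282), and the big spoon from (392,225) to (396,302).

Run:
```python
from m import *
c=dict(np.load('pics/top0.npz'))
for n,a,b,z in (('tea',(338.2,228),(340.5,282.4),.006),('spoon',(391.9,224.8),(396.3,301.8),.008)):
    P=plane(c,[a,b],z); d=P[0]-P[1]; print(n,P[:,:2].mean(0)*1000,np.hypot(*d[:2])*1000,np.degrees(np.arctan2(d[1],d[0])))
c=shot('wrist','w0'); I=c['img']; W=cloud(c); print(np.round(W[240,320],3))
```

```text
tea [456.48430942 -78.47192158] 134.54678617139433 2.4107592457219322
spoon [ 437.22437024 -213.39209496] 189.86533124661872 2.820251843250993
[ 0.36  -0.245 -0.001]
```

View pics/w0.png

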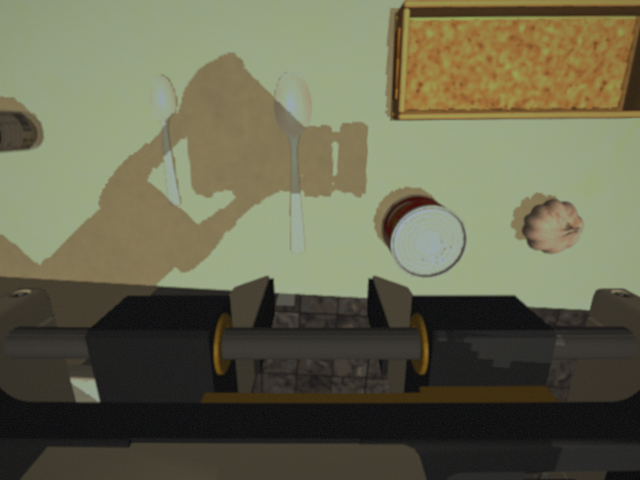

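The wrist view shows the big spoon from its tip at (292,71) to its end at (297,251), and the teaspoon from (161,74) to (176,205). The tin is at (427,240) and the long tray is upper right.

Run:
```python
from m import *
c=dict(np.load('pics/w0.npz'))
for n,a,b,z in (('tea',(161,74),(176.5,205),.006),('spoon',(292,71),(297.5,251),.008)):
    P=plane(c,[a,b],z); d=P[0]-P[1]; print(n,P[:,:2].mean(0)*1000,np.hypot(*d[:2])*1000,np.degrees(np.arctan2(d[1],d[0])))
```

```text
tea [458.93449031 -82.08353341] 131.70004781752624 3.387464276154686
spoon [ 441.75432982 -213.75057454] 186.4415832846487 4.095967211931131
```

arm_command:
  xyz:
    - [16,14,-20]
    - [17,15,-30]
    - [0,0,-40]
    - [0,0,-40]
    - [0,0,-35]
    - [0,0,-25]
    - [0,0,-15]
    - [0,0,-8]
    - [0,0,0]
    - [0,0,-5]
    - [0,0,-4]
    - [0,0,-1]
    - [0,0,0]
  spin: [0,0,0,0,0,0,0,0,0,0,0,0,0]

```text
time: 2.45
tool_pos: [0.4401, -0.2139, 0.1819]
tool_rot: [3.141, -0.0, 0.061]
contact_force: [-0.6, -0.1, -0.2]
opening: 0.0458
grip_force: 0.0
```

arm_command:
  xyz:
    - [0,0,0]
    - [0,0,0]
    - [0,0,0]
    - [0,0,0]
    - [0,0,0]
    - [0,0,0]
  spin: [0,0,0,0,0,0]
  jaw: -1

```text
time: 3.05
tool_pos: [0.4402, -0.2139, 0.1819]
tool_rot: [3.141, -0.0, 0.061]
contact_force: [0.5, 0.2, 3.7]
opening: 0.0275
grip_force: 19.9
```

arm_command:
  xyz:
    - [0,0,10]
    - [0,0,25]
    - [0,0,40]
    - [0,0,35]
    - [12,-20,10]
    - [20,-40,0]
    - [25,-45,0]
    - [25,-45,0]
    - [20,-40,0]
    - [10,-21,0]
    - [0,0,0]
    - [0,0,0]
    - [0,0,0]
    - [0,0,0]
    - [0,0,0]
    - [0,0,0]
    - [0,0,0]
    - [0,0,0]
  spin: [0,0,0,0,7,8,8,8,8,8,8,8,8,8,8,3.7,0,0]

```text
time: 4.85
tool_pos: [0.5505, -0.4223, 0.302]
tool_rot: [-3.142, -0.0, 1.642]
contact_force: [-0.5, 0.5, -1.0]
opening: 0.0274
grip_force: 19.9
```

Run:
```python
from m import *
shot('wrist','w1'); s=observe(); print(s['tool_pos'],np.degrees(s['tool_rot']),s['opening'])
```

```text
[ 0.55054527 -0.42231747  0.30193418] [-1.79997432e+02 -1.85544624e-03  9.41024564e+01] 0.027701637867026004
```

View pics/w1.png

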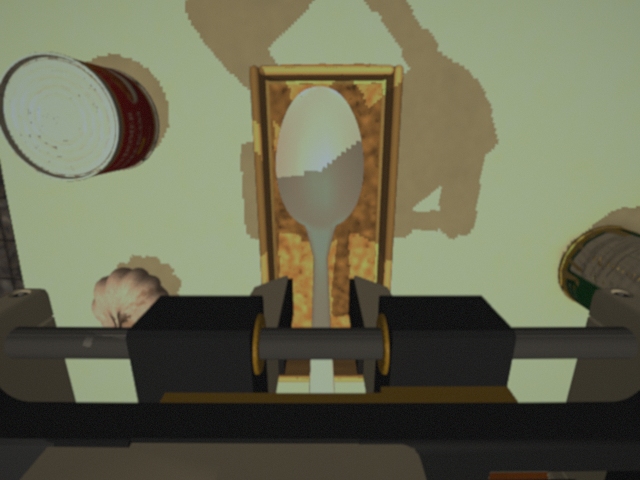

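The spoon hangs level and lined up with the tray, bowl end at (320,160) between the walls.

arm_command:
  xyz:
    - [2,-3,-20]
    - [0,0,-35]
    - [0,0,-30]
    - [0,0,-15]
    - [0,0,-6]
    - [0,0,-4]
    - [0,0,-2]
    - [0,0,0]
    - [0,0,0]
  spin: [0,0,0,0,0,0,0,0,0]

```text
time: 5.8
tool_pos: [0.5528, -0.4256, 0.1909]
tool_rot: [3.14, 0.001, 1.644]
contact_force: [0.1, 0.9, -1.3]
opening: 0.0275
grip_force: 19.9
```

arm_command:
  xyz:
    - [0,0,0]
    - [0,0,0]
    - [0,0,0]
    - [0,0,0]
    - [0,0,0]
    - [0,0,10]
    - [0,0,25]
    - [0,0,40]
    - [0,0,40]
    - [0,0,20]
  spin: [0,0,0,0,0,0,0,0,0,0]
  jaw: -0.17

```text
time: 6.8
tool_pos: [0.5529, -0.4256, 0.3301]
tool_rot: [3.137, 0.005, 1.644]
contact_force: [0.6, -0.6, -0.3]
opening: 0.0379
grip_force: 0.0
```

arm_command:
  xyz:
    - [-5,20,0]
    - [-10,35,0]
    - [-10,40,0]
    - [-10,40,0]
    - [-10,40,0]
    - [-10,40,0]
    - [-10,40,0]
    - [-10,40,0]
    - [-10,30,0]
    - [-10,20,0]
    - [0,0,0]
    - [0,0,-40]
    - [0,0,-40]
    - [0,0,-20]
    - [0,0,-10]
    - [0,0,0]
  spin: [-8,-8,-8,-8,-8,-8,-8,-8,-8,-8,-8,-3.2,0,0,0,0]

```text
time: 8.4
tool_pos: [0.4576, -0.0804, 0.2144]
tool_rot: [-3.141, 0.001, 0.052]
contact_force: [0.3, 0.0, 0.7]
opening: 0.0383
grip_force: 0.0
```

Run:
```python
from m import *
shot('wrist','w2'); s=observe(); print(s['tool_pos'],np.degrees(s['tool_rot']),s['opening'])
```

```text
[ 0.4579796  -0.08050037  0.21529207] [ 1.79982233e+02 -2.84645223e-02  3.00012820e+00] 0.03802174436546894
```

View pics/w2.png

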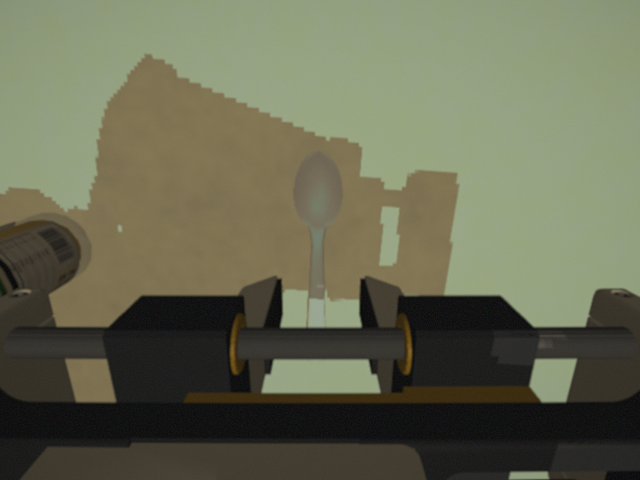

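The teaspoon sits centred between the open fingers, bowl at (318,190) and handle straight down the middle. I'll grip it.

arm_command:
  xyz:
    - [0,0,-15]
    - [0,0,-12]
    - [0,0,-5]
    - [0,0,-2]
    - [0,0,0]
    - [0,0,0]
  spin: [0,0,0,0,0,0]

```text
time: 9.05
tool_pos: [0.4579, -0.0804, 0.1814]
tool_rot: [3.141, -0.001, 0.052]
contact_force: [0.3, 0.4, 0.1]
opening: 0.038
grip_force: 0.0
```

arm_command:
  xyz:
    - [0,0,0]
    - [0,0,0]
    - [0,0,0]
    - [0,0,0]
    - [0,0,0]
    - [0,0,0]
  spin: [0,0,0,0,0,0]
  jaw: -1

```text
time: 9.65
tool_pos: [0.4577, -0.0803, 0.1809]
tool_rot: [3.141, -0.0, 0.052]
contact_force: [-1.0, 1.6, 4.0]
opening: 0.0188
grip_force: 20.0
```

arm_command:
  xyz:
    - [0,0,10]
    - [0,0,25]
    - [0,0,40]
    - [0,0,35]
    - [15,-4,0]
    - [25,-10,0]
    - [35,-15,0]
    - [35,-15,0]
    - [35,-15,0]
    - [30,-10,0]
    - [20,-5,0]
    - [10,0,0]
    - [0,0,0]
    - [0,0,0]
    - [0,0,0]
    - [0,0,0]
    - [0,0,0]
    - [0,0,0]
  spin: [0,0,0,0,7,8,8,8,8,8,8,8,8,8,8,8.2,0,0]

```text
time: 11.45
tool_pos: [0.6625, -0.1544, 0.2909]
tool_rot: [-3.141, -0.0, 1.71]
contact_force: [0.3, -0.2, -1.1]
opening: 0.0195
grip_force: 19.9
```

Run:
```python
from m import *
shot('wrist','w3'); s=observe(); print(s['tool_pos'],np.degrees(s['tool_rot']),s['opening'])
```

```text
[ 0.66254299 -0.15438726  0.29090192] [-1.79997437e+02  4.26566043e-04  9.80001632e+01] 0.019460800058848603
```

View pics/w3.png

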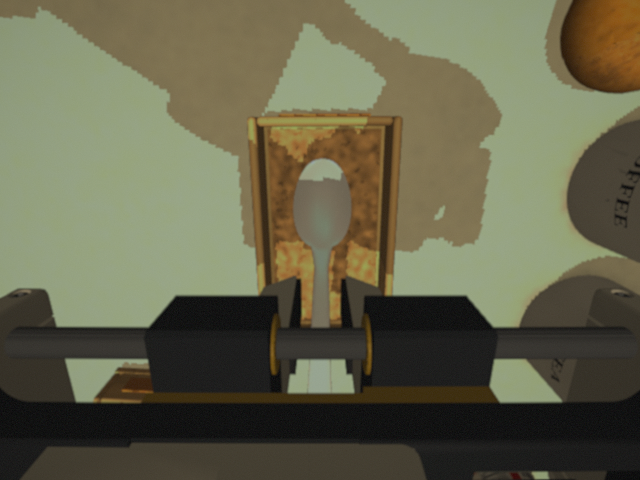

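The teaspoon is centred over the short tray, bowl at (322,205). The canisters at right, (610,190) and (580,320), may be near the gripper body, so I'll measure them.

Run:
```python
from m import *
for f in ('w3','sc0'):
    W=cloud(dict(np.load(f'pics/{f}.npz'))).reshape(-1,3)
    for y0 in np.arange(-.27,-.03,.03):
        k=(W[:,2]>.055)&(W[:,2]<.17)&(W[:,0]>.72)&(W[:,0]<1)&(W[:,1]>y0)&(W[:,1]<y0+.03)
        if k.sum()>5: print(f,round(y0,2),k.sum(),'xmin',np.percentile(W[k,0],[0,2]).round(3),'z',np.percentile(W[k,2],[2,98]).round(3))
```

```text
w3 -0.27 10 xmin [0.854 0.854] z [0.056 0.059]
w3 -0.24 433 xmin [0.842 0.843] z [0.055 0.068]
w3 -0.21 102 xmin [0.843 0.843] z [0.056 0.068]
w3 -0.15 73 xmin [0.857 0.857] z [0.055 0.063]
w3 -0.12 759 xmin [0.843 0.844] z [0.055 0.067]
w3 -0.09 230 xmin [0.842 0.843] z [0.055 0.063]
w3 -0.03 510 xmin [0.801 0.804] z [0.055 0.06 ]
sc0 -0.27 240 xmin [0.848 0.854] z [0.078 0.168]
sc0 -0.24 407 xmin [0.837 0.84 ] z [0.061 0.166]
sc0 -0.21 522 xmin [0.835 0.84 ] z [0.061 0.166]
sc0 -0.18 505 xmin [0.845 0.853] z [0.058 0.166]
sc0 -0.15 238 xmin [0.857 0.86 ] z [0.08  0.168]
sc0 -0.12 409 xmin [0.839 0.842] z [0.063 0.168]
sc0 -0.09 522 xmin [0.832 0.84 ] z [0.06  0.166]
sc0 -0.06 598 xmin [0.844 0.85 ] z [0.057 0.164]
sc0 -0.03 304 xmin [0.798 0.815] z [0.056 0.166]
```

Clear: 840 mm against the body's 760 mm. I'll lower the teaspoon to 0.188.

arm_command:
  xyz:
    - [1,0,-20]
    - [0,0,-30]
    - [0,0,-25]
    - [0,0,-15]
    - [0,0,-6]
    - [0,0,-4]
    - [0,0,-1]
    - [0,0,0]
    - [0,0,0]
  spin: [0,0,0,0,0,0,0,0,0]

```text
time: 12.4
tool_pos: [0.6639, -0.1544, 0.1908]
tool_rot: [3.14, 0.001, 1.714]
contact_force: [0.8, 0.2, 0.1]
opening: 0.0193
grip_force: 19.9
```

arm_command:
  xyz:
    - [0,0,0]
    - [0,0,0]
    - [0,0,0]
    - [0,0,0]
    - [0,0,0]
    - [0,0,10]
    - [0,0,25]
    - [0,0,40]
    - [0,0,40]
    - [0,0,20]
    - [0,0,0]
  spin: [0,0,0,0,0,0,0,0,0,0,0]
  jaw: -0.25

```text
time: 13.5
tool_pos: [0.6642, -0.1545, 0.3299]
tool_rot: [3.134, 0.004, 1.714]
contact_force: [1.4, 0.4, -0.7]
opening: 0.0345
grip_force: 0.0
```

arm_command:
  xyz:
    - [-10,16,20]
    - [-25,30,15]
    - [-35,40,0]
    - [-35,40,0]
    - [-35,40,0]
    - [-30,30,0]
    - [-20,20,0]
    - [-12,10,0]
    - [0,0,0]
    - [0,0,-10]
    - [0,0,-30]
    - [0,0,-35]
    - [0,0,-30]
    - [0,0,-15]
    - [0,0,-6]
    - [0,0,0]
    - [0,0,0]
  spin: [-5,-5,-5,0,0,0,0,0,0,0,0,0,0,0,0,0,0]
  jaw: 0.6

```text
time: 15.2
tool_pos: [0.4685, 0.0641, 0.234]
tool_rot: [3.141, -0.0, 1.451]
contact_force: [0.5, 0.9, 0.3]
opening: 0.0736
grip_force: 0.0
```

arm_command:
  xyz:
    - [0,0,0]
    - [0,0,0]
    - [0,0,0]
    - [0,0,0]
    - [0,0,0]
    - [0,0,0]
  spin: [0,0,0,0,0,0]
  jaw: -1

```text
time: 15.8
tool_pos: [0.4678, 0.0646, 0.2339]
tool_rot: [3.141, -0.0, 1.452]
contact_force: [-1.7, 0.8, 2.9]
opening: 0.0407
grip_force: 19.7
```

arm_command:
  xyz:
    - [0,0,0]
    - [0,0,0]
    - [0,0,0]
    - [1,7,0]
    - [0,0,0]
    - [0,0,0]
  spin: [0,0,0,0,0,0]
  jaw: 0.2

```text
time: 16.4
tool_pos: [0.4689, 0.0718, 0.2337]
tool_rot: [3.141, 0.0, 1.453]
contact_force: [-0.1, 0.4, -0.7]
opening: 0.0552
grip_force: 0.0
```

arm_command:
  xyz:
    - [0,0,0]
    - [0,0,0]
    - [0,0,0]
    - [0,0,0]
    - [0,0,0]
  spin: [0,0,0,0,0]
  jaw: -1
  squeeze: 25

```text
time: 16.9
tool_pos: [0.4688, 0.0715, 0.2337]
tool_rot: [-3.141, 0.0, 1.452]
contact_force: [-0.6, 1.8, 1.3]
opening: 0.0405
grip_force: 25.0
```

arm_command:
  xyz:
    - [0,0,10]
    - [0,0,25]
    - [0,0,35]
    - [0,0,35]
    - [0,0,25]
    - [0,0,10]
    - [0,0,0]
  spin: [0,0,0,0,0,0,0]

```text
time: 17.6
tool_pos: [0.4689, 0.0715, 0.375]
tool_rot: [3.139, -0.0, 1.452]
contact_force: [-0.1, 0.4, -1.0]
opening: 0.0407
grip_force: 25.0
```

Run:
```python
from m import *
c=shot('wrist','w4'); s=observe(); print(s['tool_pos'],np.degrees(s['tool_rot']),s['opening'])
c=shot('top','t4'); W=cloud(c).reshape(-1,3); k=(abs(W[:,0]-.47)<.08)&(abs(W[:,1]-.07)<.08)&(W[:,2]>.06)&(W[:,2]<.2); print(k.sum())
```

```text
[0.46862567 0.07151994 0.37357347] [1.79981757e+02 2.07468136e-03 8.32019605e+01] 0.04034100500680193
0
```

View pics/w4.png

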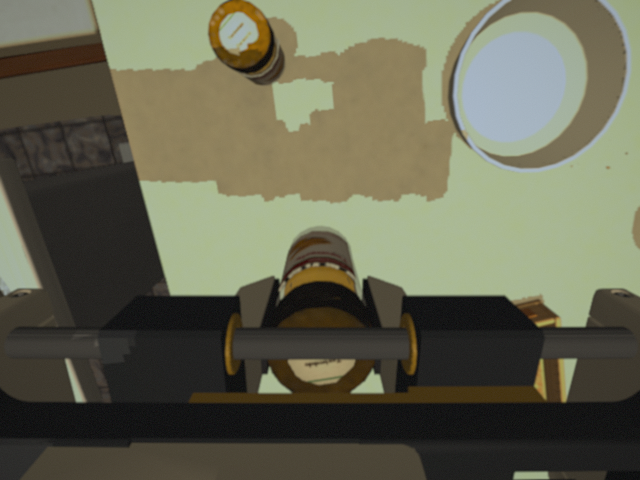

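The jar hangs upright, centred between the pads at (322,330). Next is the middle bay.

arm_command:
  xyz:
    - [5,15,0]
    - [8,25,0]
    - [10,35,0]
    - [10,38,0]
    - [10,40,0]
    - [10,40,0]
    - [10,40,0]
    - [10,38,0]
    - [8,35,0]
    - [5,21,0]
    - [4,10,0]
    - [0,5,0]
    - [0,0,0]
    - [0,0,0]
    - [0,0,0]
  spin: [0,0,0,0,0,0,0,0,0,0,0,0,0,0,0]

```text
time: 19.2
tool_pos: [0.5589, 0.4128, 0.3736]
tool_rot: [-3.141, 0.0, 1.451]
contact_force: [0.6, -0.2, -1.8]
opening: 0.0404
grip_force: 25.0
```

Run:
```python
from m import *
c=shot('wrist','w5'); s=observe(); print(s['tool_pos'],np.degrees(s['tool_rot']),s['opening'])
W=cloud(c); P=W[np.nan_to_num((W[...,2]>.03)&(W[...,2]<.06))&(abs(W[...,0]-.56)<.06)&(abs(W[...,1]-.41)<.12)]; print(rect(P))
```

```text
[0.55893712 0.41279935 0.37385399] [1.79998197e+02 1.10800570e-02 8.31545559e+01] 0.040856501413415194
(array([560.4, 433.7]), array([151.8,  70.3]), 83.3, 3448, 'z', array([34. , 43.2, 45.9]))
```

View pics/w5.png

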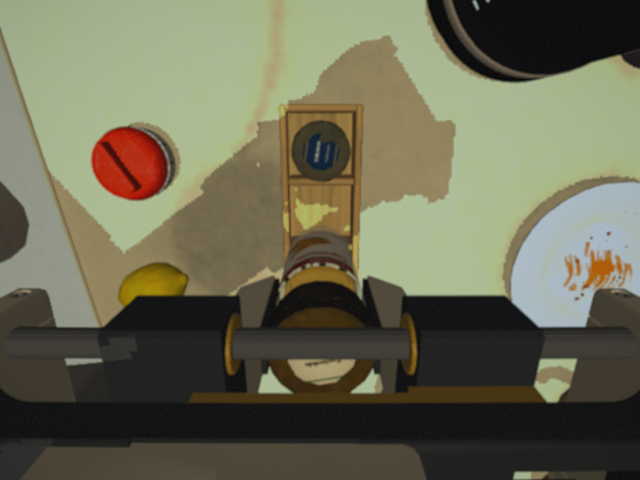

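The rack measures the same as before, and the jar is over the middle bay, next to the fixed jar at (320,150). I'll lower it.

arm_command:
  xyz:
    - [0,0,-15]
    - [0,0,-30]
    - [0,0,-25]
    - [0,0,-15]
    - [0,0,-15]
    - [0,0,-12]
    - [0,0,-8]
    - [0,0,-5]
    - [0,0,-3]
    - [0,0,-2]
    - [0,0,0]
    - [0,0,0]
  spin: [0,0,0,0,0,0,0,0,0,0,0,0]

```text
time: 20.45
tool_pos: [0.559, 0.4136, 0.2442]
tool_rot: [3.141, -0.0, 1.452]
contact_force: [-0.7, -0.7, -0.6]
opening: 0.0404
grip_force: 25.0
```

Next: lower 2 mm, release and rise.

arm_command:
  xyz:
    - [0,0,-1]
    - [0,0,-1]
    - [0,0,0]
    - [0,0,0]
  spin: [0,0,0,0]

```text
time: 20.85
tool_pos: [0.5589, 0.4135, 0.2418]
tool_rot: [3.141, -0.0, 1.452]
contact_force: [0.7, 0.4, -0.9]
opening: 0.0407
grip_force: 25.0
```

arm_command:
  xyz:
    - [0,0,0]
    - [0,0,0]
    - [0,0,0]
    - [0,0,0]
    - [0,0,5]
    - [0,0,15]
    - [0,0,30]
    - [0,0,40]
    - [0,0,30]
    - [0,0,10]
    - [0,0,0]
  spin: [0,0,0,0,0,0,0,0,0,0,0]
  jaw: 0.4

```text
time: 21.95
tool_pos: [0.5588, 0.4135, 0.3745]
tool_rot: [3.138, -0.003, 1.452]
contact_force: [0.3, 0.1, -0.9]
opening: 0.0643
grip_force: 0.0
```

arm_command:
  xyz:
    - [-10,-12,0]
    - [-15,-22,0]
    - [-20,-32,0]
    - [-22,-35,0]
    - [-22,-35,0]
    - [-20,-34,0]
    - [-12,-20,0]
    - [-5,-12,0]
    - [0,0,0]
    - [0,0,0]
    - [0,0,0]
  spin: [0,0,0,0,0,0,0,0,0,0,0]
  jaw: 0.6

```text
time: 23.05
tool_pos: [0.4334, 0.2123, 0.3714]
tool_rot: [-3.142, -0.0, 1.453]
contact_force: [-0.6, -0.6, 0.9]
opening: 0.0736
grip_force: 0.0
```

arm_command:
  xyz:
    - [0,0,-15]
    - [0,0,-35]
    - [0,0,-35]
    - [0,0,-30]
    - [0,0,-15]
    - [0,0,-8]
    - [0,0,0]
    - [0,0,0]
  spin: [0,0,0,0,0,0,0,0]

```text
time: 23.85
tool_pos: [0.4333, 0.2119, 0.2342]
tool_rot: [3.141, -0.0, 1.453]
contact_force: [-0.2, 0.2, 0.7]
opening: 0.0738
grip_force: 0.0
```

arm_command:
  xyz:
    - [0,0,0]
    - [0,0,0]
    - [0,0,0]
    - [0,0,0]
    - [0,0,0]
    - [0,0,0]
  spin: [0,0,0,0,0,0]
  jaw: -1

```text
time: 24.45
tool_pos: [0.433, 0.2115, 0.234]
tool_rot: [3.141, -0.0, 1.452]
contact_force: [0.3, -0.8, 2.0]
opening: 0.0402
grip_force: 24.9
```

arm_command:
  xyz:
    - [0,0,10]
    - [0,0,25]
    - [0,0,35]
    - [0,0,35]
    - [0,0,25]
    - [5,5,10]
    - [15,20,0]
    - [25,30,0]
    - [30,35,0]
    - [25,30,0]
    - [12,15,0]
    - [6,5,0]
    - [0,0,0]
    - [0,0,0]
    - [0,0,0]
  spin: [0,0,0,0,0,0,0,0,0,0,0,0,0,0,0]

```text
time: 25.95
tool_pos: [0.5504, 0.3506, 0.3742]
tool_rot: [-3.141, 0.0, 1.451]
contact_force: [-0.3, -0.1, -1.4]
opening: 0.0405
grip_force: 24.9
```

Run:
```python
from m import *
c=shot('wrist','w6'); s=observe(); print(s['tool_pos'],np.degrees(s['tool_rot']),s['opening'])
W=cloud(c); P=W[np.nan_to_num((W[...,2]>.098)&(W[...,2]<.13))&(abs(W[...,0]-.56)<.06)&(abs(W[...,1]-.41)<.032)]; print(rect(P))
```

```text
[0.55043879 0.35072305 0.37432801] [1.79988905e+02 3.45919284e-03 8.31634064e+01] 0.04046447360858443
(array([557.3, 413.5]), array([39.9, 38.9]), 84.0, 2815, 'z', array([110.6, 111.9, 113.4]))
```

View pics/w6.png

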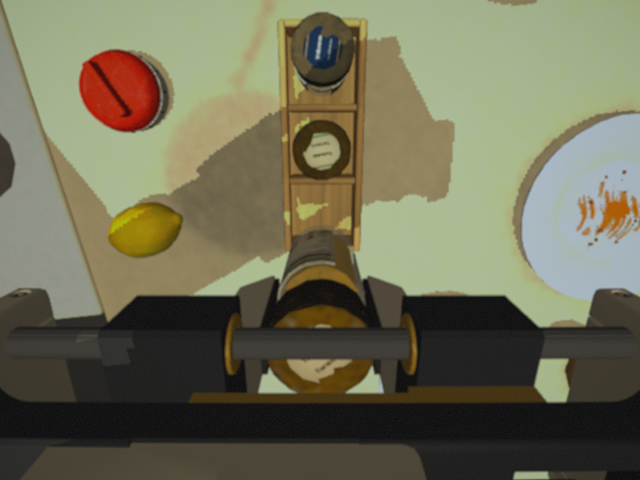

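The first jar stands upright in the middle bay at (321,149), with its measured top at (557.3, 413.5, 112) mm. I'll lower the second into the end bay.

arm_command:
  xyz:
    - [0,1,-15]
    - [0,0,-30]
    - [0,0,-25]
    - [0,0,-15]
    - [0,0,-15]
    - [0,0,-12]
    - [0,0,-8]
    - [0,0,-5]
    - [0,0,-3]
    - [0,0,-2]
    - [0,0,-2]
    - [0,0,0]
    - [0,0,0]
  spin: [0,0,0,0,0,0,0,0,0,0,0,0,0]

```text
time: 27.3
tool_pos: [0.5509, 0.3525, 0.242]
tool_rot: [3.141, -0.0, 1.452]
contact_force: [-0.5, -0.6, -1.1]
opening: 0.0409
grip_force: 24.9
```

arm_command:
  xyz:
    - [0,0,0]
    - [0,0,0]
    - [0,0,0]
    - [0,0,0]
    - [0,0,5]
    - [0,0,15]
    - [0,0,30]
    - [0,0,40]
    - [0,0,30]
    - [0,0,10]
    - [0,0,0]
  spin: [0,0,0,0,0,0,0,0,0,0,0]
  jaw: 0.4

```text
time: 28.4
tool_pos: [0.5509, 0.3526, 0.3743]
tool_rot: [3.138, -0.002, 1.452]
contact_force: [-0.0, -0.2, -1.5]
opening: 0.0639
grip_force: 0.0
```

arm_command:
  xyz:
    - [-15,0,0]
    - [-30,0,0]
    - [-35,1,0]
    - [-35,1,0]
    - [-30,1,0]
    - [-20,0,0]
    - [-9,0,0]
    - [0,0,0]
    - [0,0,0]
    - [0,0,0]
    - [0,0,0]
  spin: [-7,-8,-8,-8,-8,-8,-8,-8,-4,0,0]
  jaw: 0.7

```text
time: 29.5
tool_pos: [0.3767, 0.3554, 0.3706]
tool_rot: [3.141, 0.002, 0.285]
contact_force: [0.3, -0.4, 0.2]
opening: 0.0782
grip_force: 0.0
```

Run:
```python
from m import *
s=observe(); print(s['tool_pos'],np.degrees(s['tool_rot']),s['opening'])
W=cloud(dict(np.load('pics/top0.npz'))).reshape(-1,3); P=W[(W[:,2]>.06)&(np.hypot(W[:,0]-.377,W[:,1]-.356)<.15)&(W[:,2]<.5)]
for p in P[::max(1,len(P)//12)]: print(p.round(3))
c=shot('wrist','w7'); W=cloud(c); h=cv2.cvtColor(c['img'],cv2.COLOR_RGB2HSV)
m=(h[...,0]>20)&(h[...,0]<35)&(h[...,1]>150)&(W[...,2]>.01)&(W[...,2]<.07)&(abs(W[...,0]-.377)<.06)&(abs(W[...,1]-.356)<.06); print(m.sum()); P=W[m]
if len(P): print(axis(P),P[:,2].max())
```

```text
[0.37668946 0.35536552 0.3706475 ] [1.79952182e+02 1.22672892e-01 1.63160609e+01] 0.07823490018652837
[0.447 0.225 0.101]
[0.419 0.22  0.101]
[0.289 0.455 0.282]
[0.282 0.459 0.276]
[0.274 0.457 0.251]
[0.256 0.436 0.124]
[0.251 0.419 0.141]
[0.254 0.415 0.234]
[0.253 0.412 0.274]
[0.245 0.397 0.258]
[0.243 0.404 0.29 ]
[0.232 0.395 0.238]
[0.239 0.409 0.351]
3075
('mean', array([382.6, 356. ]), 'mid', array([379.7, 355.3]), 'deg', np.float64(12.7), 'L', np.float64(73.0), 'W', np.float64(48.6)) 0.0524558963113671
```

View pics/w7.png

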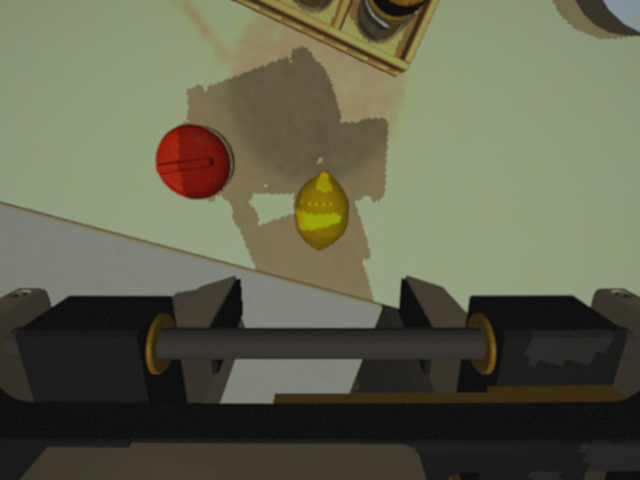

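The lemon is at (321,212), nearly lined up with the jaw. The crock's utensils at (0.24–0.29, 0.40–0.46) m stand tall, so I'll check body clearance for a few yaws.

Run:
```python
from m import *
Q=np.vstack([cloud(dict(np.load(f'pics/{f}.npz'))).reshape(-1,3) for f in('top0','sc0')])
Q=Q[np.nan_to_num((Q[:,2]>.07)&(Q[:,2]<.45))]
for yaw in (0,8,16):
    a=np.radians(yaw); d=Q[:,:2]-[.379,.3555]; l=np.abs(d@[np.sin(a),-np.cos(a)]); w=np.abs(d@[np.cos(a),np.sin(a)])
    g=np.hypot(np.maximum(l-.095,0),np.maximum(w-.0375,0)); i=np.argsort(g)[:3]; print(yaw,g[i].round(3),Q[i].round(3))
# lateral offset of utensil points from arm plane
y=Q[(np.hypot(Q[:,0]-.25,Q[:,1]-.43)<.12)&(Q[:,2]>.2)]; a=np.arctan2(.3555,.379); print(np.percentile(y@[-np.sin(a),np.cos(a),0],[0,1,50]),y[:,2].max())
```

```text
0 [0.029 0.029 0.029] [[0.42  0.232 0.084]
 [0.429 0.235 0.072]
 [0.426 0.233 0.1  ]]
8 [0.03  0.031 0.031] [[0.3   0.452 0.296]
 [0.299 0.453 0.301]
 [0.298 0.451 0.301]]
16 [0.023 0.024 0.024] [[0.3   0.452 0.296]
 [0.298 0.451 0.301]
 [0.299 0.453 0.301]]
[0.12040529 0.12374579 0.17009739] 0.35530693599702934
```

Clearance is 30 mm at yaw 8°, so I'll use that.

arm_command:
  xyz:
    - [2,0,0]
    - [0,0,-15]
    - [0,0,-30]
    - [0,0,-40]
    - [0,0,-40]
    - [0,0,-30]
    - [0,0,-15]
    - [0,0,-8]
    - [0,0,-3]
    - [0,0,0]
    - [0,0,0]
  spin: [-7,0,0,0,0,0,0,0,0,0,0]

```text
time: 30.65
tool_pos: [0.3792, 0.3557, 0.1916]
tool_rot: [-3.141, -0.002, 0.161]
contact_force: [-0.1, 0.5, -0.3]
opening: 0.0779
grip_force: 0.0
```

arm_command:
  xyz:
    - [0,0,0]
    - [0,0,0]
    - [0,0,0]
    - [0,0,0]
    - [0,0,0]
    - [0,0,0]
  spin: [0,0,0,0,0,0]
  jaw: -1
  squeeze: 15

```text
time: 31.25
tool_pos: [0.3789, 0.3555, 0.1909]
tool_rot: [3.142, -0.0, 0.161]
contact_force: [-0.9, -1.1, 3.7]
opening: 0.0499
grip_force: 15.0
```

arm_command:
  xyz:
    - [0,0,5]
    - [0,0,15]
    - [0,0,30]
    - [0,0,40]
    - [0,0,40]
    - [0,0,10]
    - [0,0,0]
  spin: [0,0,0,0,0,0,0]

```text
time: 31.95
tool_pos: [0.379, 0.3556, 0.3323]
tool_rot: [-3.14, -0.003, 0.161]
contact_force: [-0.1, -0.2, -2.1]
opening: 0.0499
grip_force: 15.0
```

arm_command:
  xyz:
    - [10,-8,0]
    - [20,-14,0]
    - [30,-20,0]
    - [35,-25,0]
    - [35,-25,0]
    - [35,-25,0]
    - [35,-25,0]
    - [35,-22,0]
    - [25,-18,0]
    - [15,-8,0]
    - [5,-4,0]
    - [0,0,0]
    - [0,0,0]
    - [0,0,0]
  spin: [0,0,0,0,0,0,0,0,0,0,0,0,0,0]

```text
time: 33.35
tool_pos: [0.6581, 0.1623, 0.3305]
tool_rot: [-3.141, 0.001, 0.162]
contact_force: [-0.2, -0.0, -1.6]
opening: 0.0503
grip_force: 15.0
```

Run:
```python
from m import *
c=shot('wrist','w8'); s=observe(); print(s['tool_pos'],np.degrees(s['tool_rot']),s['opening'])
```

```text
[0.65815288 0.16234322 0.33081096] [-1.79998151e+02  2.33610448e-02  9.27185575e+00] 0.05051228667975288
```

View pics/w8.png

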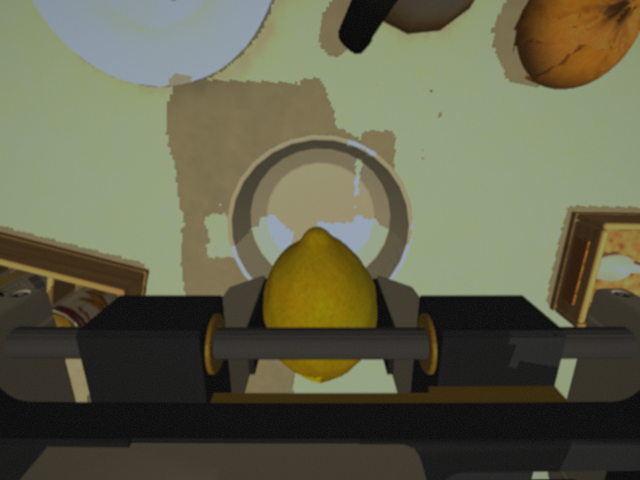

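The lemon is over the bowl, whose rim is centred near (320,220). I'll lower it and open only a little.

arm_command:
  xyz:
    - [0,0,-15]
    - [0,0,-30]
    - [0,0,-30]
    - [0,0,-20]
    - [0,0,-15]
    - [0,0,-10]
    - [0,0,-7]
    - [0,0,-3]
    - [0,0,0]
    - [0,0,0]
  spin: [0,0,0,0,0,0,0,0,0,0]

```text
time: 34.4
tool_pos: [0.6591, 0.1616, 0.2016]
tool_rot: [3.141, -0.001, 0.161]
contact_force: [0.9, 0.6, 0.2]
opening: 0.0502
grip_force: 15.0
```

arm_command:
  xyz:
    - [0,0,0]
    - [0,0,0]
    - [0,0,0]
    - [0,0,0]
    - [0,0,0]
    - [0,0,5]
    - [0,0,15]
    - [0,0,30]
    - [0,0,40]
    - [0,0,40]
    - [0,0,20]
    - [0,0,0]
  spin: [0,0,0,0,0,0,0,0,0,0,0,0]
  jaw: 0.3

```text
time: 35.6
tool_pos: [0.6592, 0.1617, 0.3566]
tool_rot: [3.141, -0.009, 0.161]
contact_force: [-0.4, -0.3, -0.2]
opening: 0.0595
grip_force: 0.0
```

arm_command:
  xyz:
    - [-20,-15,0]
    - [-40,-30,0]
    - [-40,-30,0]
    - [-40,-30,0]
    - [-40,-30,0]
    - [-20,-15,0]
    - [0,0,0]
    - [0,0,0]
    - [0,0,0]
    - [0,0,0]
  spin: [0,0,0,0,0,0,0,0,0,0]

```text
time: 36.6
tool_pos: [0.4596, 0.012, 0.3505]
tool_rot: [-3.142, 0.0, 0.162]
contact_force: [0.3, -0.1, 0.6]
opening: 0.0596
grip_force: 0.0
```

Run:
```python
from m import *
c=shot('top','t9'); W=cloud(c); I=c['img']
for n,b in dict(tin=(430,475,265,305,.048,.08),jars=(110,188,185,240,.095,.13)).items(): print(n,*rect(seg(W,I,b[:4],*b[4:])))
h=cv2.cvtColor(I,cv2.COLOR_RGB2HSV); m=np.zeros((480,640),bool); m[138:205,205:280]=1; m&=(h[...,0]>20)&(h[...,0]<35)&(h[...,1]>150)
print('lemon',m.sum(),rect(W[m]) if m.any() else '')
cv2.imwrite('pics/t9c.png',cv2.resize(I[130:310,80:550],None,fx=1.7,fy=1.7)[:,:,::-1]); print(observe()['contact_force'])
```

```text
tin [ 382.7 -349.5] [73.8 73.6] 52.8 784 z [50.1 55.2 61.9]
jars [555.1 396.5] [128.5  40.1] 84.4 549 z [100.2 111.7 117.8]
lemon 384 (array([653.1, 159.6]), array([56.3, 50.1]), 50.4, 384, 'z', array([nan, nan, nan]))
[-0.64774732 -0.04881143  0.35427863]
```

View pics/t9c.png

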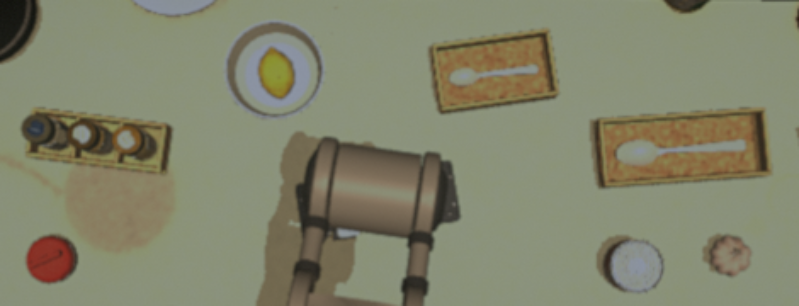

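The final top view shows the lemon in the bowl at (276,73), both spoons flat in the middle of their trays at (493,75) and (681,150), and both jars in the free bays at (84,134) and (128,140). The tin has not moved.

```bash
python3 -c "
from cell import *
print(hand_in())"
```

```text
the job is handed in; nothing more can be done
None
```

All five things were placed where they belong, the tin did not move, and the job was handed in at about 37 s; the hand-in gave no verdict.

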